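# Load the wood moisture tester and set its selector

## Task

On the grey moisture tester, gently lay the square-ended offcut flat in the pocket marked with one dot, then the round-ended offcut flat in the pocket marked with two dots, same side up as they lie now. When both are in, turn the selector dial clockwise until it rests in the three-dot position. Leave the pointed offcut, the rasp and the glue jar where they are.

Things in the scene. Friction and masses are not known exactly. Their poses are not given: they have to be found in the camera images.
- tester: The moisture tester: a fixed flat grey box, 150 (its x) by 270 (its y) by 45 mm high, left or right on the bench. Origin: centre of its underside, z up. Two open-topped pockets, long along x, lie at the +y end and the middle, black dots on the top by each one's +x end. The black dial stands at the -y end, axis at x -20, y -83 mm, on an aluminium disc.
- pocket_one (a point): Centre of the floor of the one-dot pocket (the one at the tester's +y end). The pocket is 110 mm long (its x) by 52 mm wide (its y) and 10 mm deep; its floor is 35 mm and its rim 45 mm above the bench. Axes as the tester's.
- pocket_two (a point): Centre of the floor of the two-dot pocket, in the middle of the tester, 87 mm from pocket one; same size, depth and axes.
- dial (a joint): Angle of the selector, rad, growing clockwise seen from above. Five detents 0.436 rad (25 degrees) apart: 0 (short bar mark), 0.436 (one dot), 0.873 (two dots), 1.309 (three dots), 1.745 (four dots, end stop); the dots run outward in a line. It starts in one of the first three and settles into the nearest detent when let go; turning takes about 0.1 N m.
- dial_grip (a point): On the dial's axis at the height to grip, 79 mm above the bench. The dial: a black skirt 48 mm across, top at 56 mm, and on it an upright bar 46 mm long, 14 mm thick, top at 88 mm. Turns with the dial: x along the bar to the pointer (white line on top), z up. At 0 the pointer is 0.873 rad anticlockwise from the tester's +x; at three dots 0.436 rad clockwise from it.
- board: Fixed dark wooden board on which the three offcuts lie side by side, 160 mm (its x) by 280 mm (its y) by 12 mm thick. Origin: centre of its underside, z up. It is on the other side of the bench from the tester.
- square_offcut: A loose offcut of pale wood, 90 mm long (its x), 34 mm wide (its y), 26 mm high, about 55 g, a plain block with square ends; both ends alike. Origin: centre of its underside, z up. It lies on the dark board.
- round_offcut: A loose offcut of pale wood, 90 mm long (its x), 34 mm wide (its y), 26 mm high, about 55 g, with both ends rounded to half circles (seen from above); both ends alike. Origin: centre of its underside, z up. It lies on the dark board.
- pointed_offcut: A loose offcut of pale wood, 90 mm long (its x), 34 mm wide (its y), 26 mm high, about 55 g, with both ends cut to points (seen from above); both ends alike. Origin: centre of its underside, z up. It lies on the dark board. A bystander: leave it.
- rasp: Bystander: a rasp with a dark wooden handle, 270 mm long (its x), 26 mm high, lying on the bench beyond the tester and the board. Origin: under the middle.
- glue_jar: Bystander: a glue jar, 64 mm in diameter, 85 mm high, on the bench beyond the tester and the board. Origin: centre of its underside.
There are look-alikes about, which are no part of the job. Leave any purple or yellow look-alike of the square_offcut alone.

How it is judged:
On the way, in this order (a step that is already met when the one before it is completed fails the run):
1. the square-ended offcut lies flat in the one-dot pocket, let go (x of square_offcut in the frame of pocket_one between -0.014 and 0.014 m and y of square_offcut in the frame of pocket_one between -0.014 and 0.014 m and z of square_offcut in the frame of pocket_one between -0.004 and 0.004 m and angle between square_offcut's own z axis and vertical below 0.1 rad and contact force between the fingers and square_offcut below 0.1 N and linear speed of square_offcut below 0.03 m/s), for 0.2 s.
2. then the round-ended offcut lies flat in the two-dot pocket, let go (x of round_offcut in the frame of pocket_two between -0.014 and 0.014 m and y of round_offcut in the frame of pocket_two between -0.014 and 0.014 m and z of round_offcut in the frame of pocket_two between -0.004 and 0.004 m and angle between round_offcut's own z axis and vertical below 0.1 rad and contact force between the fingers and round_offcut below 0.1 N and linear speed of round_offcut below 0.03 m/s), for 0.2 s.
3. then the dial stands at three dots (value of joint dial between 1.199 and 1.419 rad), for 0.3 s.
At the end, for the whole second after the job is handed in: The square-ended offcut lies flat (within 0.1 rad, same side up) on the floor of the one-dot pocket and the round-ended one on that of the two-dot pocket, each within 14 mm of the pocket's centre in length and in width and at rest; the dial rests within 0.11 rad of three dots (1.309 rad) (all of step 1 and all of step 2 and all of step 3 and velocity of joint dial between -0.1 and 0.1 rad/s); the robot touches nothing.
It fails at once if an offcut was dropped or pressed hard into the tester (over 50 N) (contact force between any of square_offcut, round_offcut and tester above 50 N).
It fails at once if a bystander was moved more than 30 mm (distance of any of pointed_offcut, rasp, glue_jar from where it was at the start of the episode above 0.03 m).
It also fails if it takes over 67 s, if anything falls off the work surface, if the arm or the gripper's body presses on something with over 40 N, if the wrist force passes 120 N, or if a joint passes its speed limit or range.

## Robot

A 6-joint arm with a two-finger parallel gripper is mounted at the origin on the work surface. World frame = base frame: x ahead of the robot, y to its left, z up, the work surface at z = 0. Lengths are in m, angles in rad, forces in N, time in s.
With the tool pointing down it reaches from about 0.35 to 0.775 m from the base axis. Payload 5.5 kg.
Tool frame: the origin (TCP) lies midway between the tips of the shut fingers; the grasp point (between the pads) lies 19 mm behind it; z points along the fingers, y is the line along which they close (so a half turn about z gives the same grasp; the last joint's range is limited). The gripper opens to 85 mm and grips with 20 to 120 N. Pads are 22 mm wide; open, the fingers measure 114 mm over their backs; the gripper's body (76 mm by 85 mm) begins 54 mm behind the grasp point. The pads swing forward as they close: fully open they stand 13 mm farther back than shut.
Start: joints at [-1.357, 0.313, 0.046, 1.304, 0, 1.431], TCP at [0.199, -0.539, 0.204] pointing down, gripper open.
Joint ranges: [-2.76, 2.76], [-0.86, 1.69], [-1.03, 1.26], [-2.2, 2.34], [-1.47, 1.5], [-3.14, 3.14]. Speed limits (rad/s): [2.57, 2.57, 3.14, 3.14, 3.14, 3.14].

## Interface

Orientations are given as a unit quaternion [w, x, y, z].
In Python, from workcell import get_state, read_camera, camera_info, hand_in, recognise gives the robot as it stands.
- The arm moves only by the tool arm_command, never from a script. Its argument "moves" is one flat list of numbers, 7 for each row, row after row: the opening, from -1 (shut) to 1 (fully open), then the shift along the tool's x, y, z in mm, then the turn, a rotation vector about the tool's x, y, z in rad. A call has 1 to 8 rows; each row shifts and turns the commanded pose from where the row before left it, along the tool's axes as they then stand; what a row does not reach is not made up. A row lasts 1/8 s, in which the tool goes at most 62.5 mm and 10.7 degrees, less where a joint would pass 70% of its speed; a pose out of reach is approached as far as the arm can. A call with a gripper value outside its range is refused whole. The fingers move at their own pace and stop on an object; "newtons" is the grip in N (left out, the last holds). Time passes only in rows, so rows that do not move let the fingers close. It gives the time, the measured TCP pose, the force, the opening and the grip force at its end, in the units of the state.
- get_state(): the state, without advancing time (a new reading comes with each control period).
- read_camera(name): name is "scene" or "top" or "wrist"; returns (picture, depth): 400x640x3 uint8, blue, green, red; 400x640 float32, m along the optical axis (not along the pixel's ray), 0 where there is no reading.
- camera_info(name): a dict with "fovy" (degrees; the focal length in pixels is half the picture's height over the tangent of half this angle, whatever the lens; pixels are square), "cx", "cy" (the principal point, pixels), "eye" and "orientation" of the camera in the world; the wrist camera has in their place "tool_from_camera" (4x4, takes a point from camera to tool coordinates, whose origin is the TCP and whose axes are the flange's). Camera axes: x right, y down, z forward; pixel columns grow to the right and rows downward; lengths in m; the calibration is good to about 2 mm. The wrist camera is an equidistant fisheye: a pixel r from the principal point sees the ray r / f radians off the axis. A picture is of the moment at which its call begins: read the wrist's pose just before it. camera_info takes no time and is no camera call.
- hand_in(): hands the job in; it is judged then, once.
Trained networks look in the newest picture that a camera, given by its name, has taken for a name from the list of things; names that differ only in an ending like _2 or _b are one class to them, and where a whole thing is asked for, a point or a joint stands for the part that bears it (a point fixed in the world has none). Each returns a list of dicts, best first, with "confidence" (0 to 1); they miss things now and then, are a little off and sometimes report something else, mostly with a low value. They report only what shows in the picture. A call takes as long as a camera call. They do not tell look-alikes from the thing itself.
- recognise(camera, label): "point" ([column, row] in pixels, amid what is visible of it).
The state is a dict: "clock": time; "joint_pos": joint angles; "qvel": joint speeds; "tau": joint torques, N m; "tcp_pos": TCP position; "orientation": TCP orientation; "wrist_force": force on the tool from outside, world axes, zero at the start; "ft_torque": the same for the moment, N m; "finger_gap": finger opening in m; "grip_force": force on a finger pad.
Only numpy, scipy, OpenCV 4.12 (cv2) and the standard library are available. Lean on these libraries where they do the work, as an engineer would, in place of code of your own. Each camera call takes 0.05 s, during which the arm holds its last target. There are 200 camera calls.

## Working session

There is one attempt and no reset: what is moved stays moved. The work goes in short steps, Python scripts to look and compute and a tool call to move; the robot and the scene stay as the last step left them, time stands still between calls to the robot, and variables do not carry over. Pictures are saved under pics/ and viewed, at most 10 in all, crops included, and the job is handed in when it is done.

Besides the shell and the picture viewer there is one more tool, called after "Call:" as name(argument=value, ...), one argument or row to a line, values as JSON. arm_command: Moves the arm, as the interface text tells. Its arguments: {"type":"object","properties":{"moves":{"type":"array"},"newtons":{"type":"number"}},"required":["moves"]}

```bash
mkdir -p pics; ls
cat > h.py <<'E'
import numpy as np,cv2
from scipy.spatial.transform import Rotation as R
from workcell import *
def rot(q): return R.from_quat([q[1],q[2],q[3],q[0]]).as_matrix()
def cloud(name,d):
    c=camera_info(name); f=200/np.tan(np.radians(c['fovy'])/2)
    v,u=np.mgrid[0:400,0:640]
    P=np.stack([(u-c['cx'])/f*d,(v-c['cy'])/f*d,d],-1)
    return P@rot(c['orientation']).T+np.array(c['eye'])
E
python3 - <<'E'
from h import *
for n in ['scene','top']: print(n,camera_info(n))
print(camera_info('wrist'))
b,d=read_camera('top'); cv2.imwrite('pics/top.png',b); np.savez('top.npz',b=b,d=d)
b2,d2=read_camera('scene'); cv2.imwrite('pics/scene.png',b2)
P=cloud('top',d)
for l in ['square_offcut','round_offcut','pointed_offcut','tester','dial','board','rasp','glue_jar']:
    for r in recognise('top',l):
        u,v=map(int,np.round(r['point'])); print(l,round(r['confidence'],2),u,v,P[v,u].round(3))
print(get_state())
E
```

```text
pics
scene {'fovy': 46.16094951928585, 'cx': 323.3493987759223, 'cy': 203.8344153955931, 'eye': array([1.44564181, 0.35032576, 1.12050773]), 'orientation': array([-0.19968769,  0.53898843,  0.76880709, -0.28027124])}
top {'fovy': 57.98627362986587, 'cx': 318.0922476260679, 'cy': 200.81926053770422, 'eye': array([0.47085526, 0.05372731, 0.91592773]), 'orientation': array([-0.06959069,  0.70887056, -0.69866881,  0.06724247])}
{'fovy': 65.70646984690485, 'cx': 320.71920091160234, 'cy': 202.45101392824364, 'tool_from_camera': array([[ 1.70090038e-03, -9.60581901e-01, -2.77991939e-01,
         7.17254864e-02],
       [ 9.99998492e-01,  1.73155826e-03,  1.35235168e-04,
        -6.78856838e-04],
       [ 3.51454783e-04, -2.77991750e-01,  9.60583397e-01,
        -1.69420983e-01],
       [ 0.00000000e+00,  0.00000000e+00,  0.00000000e+00,
         1.00000000e+00]])}
square_offcut 0.96 163 248 [0.522 0.435 0.03 ]
square_offcut 0.96 198 162 [0.743 0.368 0.026]
square_offcut 0.76 220 233 [0.56  0.295 0.039]
round_offcut 0.62 289 226 [0.579 0.128 0.039]
round_offcut 0.55 426 251 [ 0.524 -0.205  0
[... 344 characters left out ...]
'clock': 0.5, 'joint_pos': array([-1.35658219e+00,  3.13215543e-01,  4.60437539e-02,  1.30358288e+00,
       -4.64577084e-05,  1.43123557e+00]), 'qvel': array([-0.00064912, -0.00088465,  0.00098685,  0.000805  , -0.00188229,
       -0.00085936]), 'tau': array([-1.44061811e-03, -4.79994786e+01,  2.98536944e+01,  1.90613951e-03,
       -2.06672044e-04,  9.82062176e-06]), 'tcp_pos': array([ 0.19920574, -0.53941138,  0.20409129]), 'orientation': array([ 2.16821807e-05,  9.84396165e-01,  1.75966446e-01, -2.24353457e-05]), 'wrist_force': array([-0.02172022,  0.10134543, -0.15407662]), 'ft_torque': array([ 0.03947834, -0.02930631,  0.01431215]), 'grip_force': 0.0, 'finger_gap': 0.08555464437512895}
```

View pics/top.png

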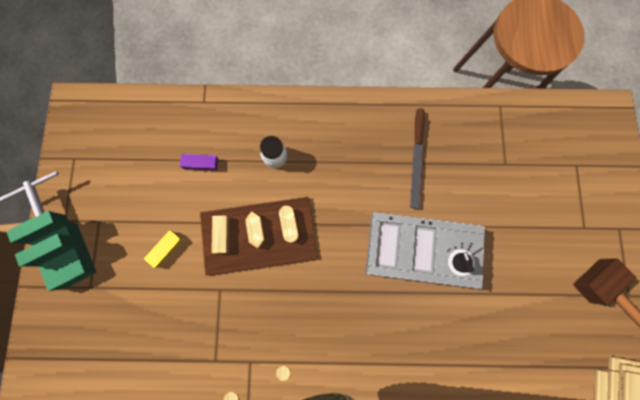

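Run:
```python
from h import *
z=np.load('top.npz'); b=z['b']
cv2.imwrite('pics/crop1.png',cv2.resize(b[130:310,130:510],(760,360),interpolation=cv2.INTER_CUBIC))
```

```text
(no output)
```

View pics/crop1.png

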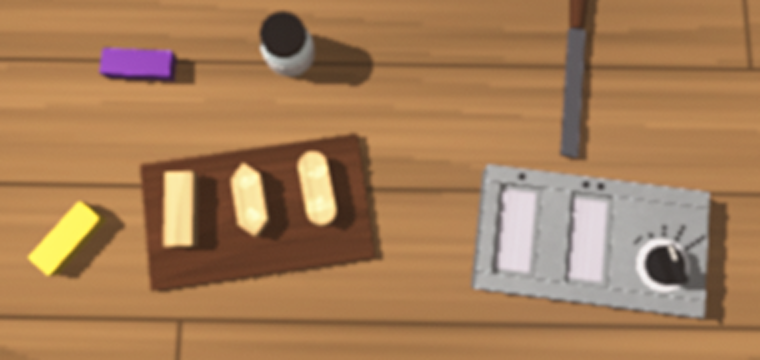

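The top view shows these possible targets:
- Pale square-ended offcut at (219,234), the one I choose.
- Pointed offcut at (254,230), a bystander.
- Round offcut at (289,224).
- Purple look-alike at (198,162) and yellow look-alike at (163,248), both to be left alone.

The tester is at (427,250). The one-dot pocket is on its left at (389,245), the two-dot pocket at (424,250) and the dial at (462,262).

Run:
```python
from h import *
z=np.load('top.npz'); b=z['b']; d=z['d']; P=cloud('top',d)
for (u,v) in [(230,300),(330,250),(500,300)]: print('table',P[v-3:v+4,u-3:u+4,2].mean().round(4),P[v-3:v+4,u-3:u+4,2].std().round(4))
hsv=cv2.cvtColor(b,cv2.COLOR_BGR2HSV)
def fit(m,name):
    Q=P[m]; c=np.median(Q[:,2]); r=cv2.minAreaRect(Q[:,:2].astype(np.float32)*1000)
    print(name,len(Q),np.round(r[0],1),np.round(r[1],1),round(r[2],1),'z',round(c,4), 'mean',Q[:,:2].mean(0).round(4))
for n,u,v in [('square',219,234),('pointed',254,230),('round',289,224)]:
    roi=np.zeros((400,640),bool); roi[v-26:v+27,u-16:u+17]=1
    m=roi&(P[...,2]>0.031)&(P[...,2]<0.05)&(b.astype(int).sum(-1)>330)
    _,L=cv2.connectedComponents(m.astype(np.uint8)); fit(L==L[v,u],n)
roi=np.zeros((400,640),bool); roi[200:300,355:500]=1
fit(roi&(P[...,2]>0.030)&(P[...,2]<0.053),'tester')
for n,u,v in [('p1',389,245),('p2',424,250)]:
    r2=np.zeros((400,640),bool); r2[v-28:v+29,u-15:u+16]=1
    m=r2&(hsv[...,2]>195)
    _,L=cv2.connectedComponents(m.astype(np.uint8)); fit(L==L[v,u],n)
m=roi&(P[...,2]>0.075); fit(m,'dialbar')
```

```text
table 0.0002 0.0014
table 0.0002 0.0015
table 0.0003 0.0012
square 518 [558.7 298.1] [89.9 35.2] 4.0 z 0.0381 mean [0.5575 0.2972]
pointed 425 [571.  212.5] [85.3 34.3] 12.3 z 0.0383 mean [0.571  0.2122]
round 467 [586.4 130. ] [89.2 34. ] 12.9 z 0.0383 mean [0.5859 0.1298]
tester 6778 [ 527.8 -204.4] [271.2 150.2] 83.6 z 0.0445 mean [ 0.5282 -0.1999]
p1 602 [529.7 -40.7] [ 97.6 200. ] 5.9 z 0.0358 mean [ 0.5368 -0.1133]
p2 618 [524.5 -85.1] [ 99.  280.7] 1.7 z 0.0356 mean [ 0.5269 -0.1987]
dialbar 216 [ 495.5 -120.5] [ 42.6 349.4] 1.1 z 0.0882 mean [ 0.4912 -0.1949]
```

Call:
arm_command(
  moves=[1,0,0,-6,0,0,-0.18,1,0,0,-6,0,0,-0.18,1,0,0,-6,0,0,-0.18,1,0,0,-6,0,0,-0.18,1,0,0,-6,0,0,-0.18,1,0,0,-6,0,0,-0.18,1,0,0,-6,0,0,-0.18,1,0,0,-6,0,0,-0.18],
)

```text
clock: 1.5
tcp_pos: [0.1992, -0.5394, 0.2524]
orientation: [0.0, 0.622, 0.783, -0.0]
wrist_force: [-0.5, -0.5, -1.0]
finger_gap: 0.0854
grip_force: 0.0
```

Call:
arm_command(
  moves=[1,0,0,0,0,0,-0.18,1,0,0,0,0,0,-0.18,1,0,0,0,0,0,-0.18,1,0,0,0,0,0,-0.18,1,0,0,0,0,0,-0.18,1,0,0,0,0,0,-0.18,1,0,0,0,0,0,-0.18],
)

```text
clock: 2.38
tcp_pos: [0.1992, -0.5394, 0.2522]
orientation: [0.0, 0.041, 0.999, -0.0]
wrist_force: [0.4, -0.1, 0.6]
finger_gap: 0.0856
grip_force: 0.0
```

Call:
arm_command(
  moves=[1,-33,45,0,0,0,0,1,-33,45,0,0,0,0,1,-33,45,0,0,0,0,1,-33,45,0,0,0,0,1,-33,45,0,0,0,0,1,-33,45,0,0,0,0,1,-33,45,0,0,0,0,1,-33,45,0,0,0,0],
)

```text
clock: 3.38
tcp_pos: [0.4949, -0.2025, 0.2523]
orientation: [0.0, 0.044, 0.999, -0.0]
wrist_force: [0.7, -0.2, 0.4]
finger_gap: 0.0856
grip_force: 0.0
```

```bash
cat >> h.py <<'E'
def wcloud(s,d):
    c=camera_info('wrist'); f=200/np.tan(np.radians(c['fovy'])/2)
    v,u=np.mgrid[0:400,0:640]; x=u-c['cx']; y=v-c['cy']; r=np.hypot(x,y)+1e-9; t=np.tan(r/f)
    P=np.stack([x/r*t*d,y/r*t*d,d,np.ones_like(d)],-1)@np.array(c['tool_from_camera']).T
    return P[...,:3]@rot(s['orientation']).T+np.array(s['tcp_pos'])
def plan(target,yaw):
    """total turn about tool z, then total shift in the tool axes after it (mm)"""
    s=get_state(); M=rot(s['orientation']); y0=np.arctan2(M[1,0],M[0,0])
    turn=-((yaw-y0+np.pi)%(2*np.pi)-np.pi)
    c,k=np.cos(yaw),np.sin(yaw); T=np.array([[c,k,0],[k,-c,0],[0,0,-1]]).T
    print('clock',s['clock'],'tcp',np.round(s['tcp_pos'],4),'yaw',round(np.degrees(y0),1),'tilt',np.degrees(np.arccos(-M[2,2])).round(2),'turn',round(turn,3),'shift',((np.array(target)-s['tcp_pos'])@T*1000).round(1))
E
python3 - <<'E'
from h import *
s=get_state(); b,d=read_camera('wrist'); P=wcloud(s,d); np.savez('w1.npz',b=b,P=P)
cv2.imwrite('pics/w1.png',b); print(s['tcp_pos'],s['clock'],s['wrist_force'])
plan([.5575,.2975,.15],np.radians(184))
E
```

```text
[ 0.49486424 -0.20247852  0.25234732] 3.375 [ 0.6961948  -0.15224045  0.3951202 ]
clock 3.425 tcp [ 0.4984 -0.1976  0.2522] yaw 175.3 tilt 0.25 turn -0.152 shift [-93.5 489.7 102.2]
```

View pics/w1.png

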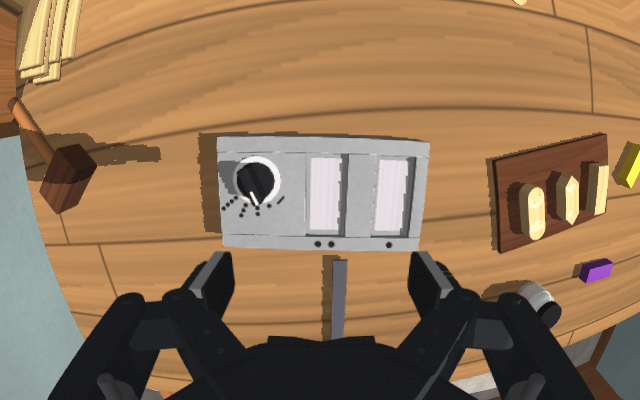

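The wrist view, taken with the tool turned about 180°, shows the tester with its dial at (255,183). The pointer is at (257,208), next to the two-dot mark. Pocket two is at (325,195), marked by dots at (318,243) and (331,243). Pocket one is at (393,195), with its dot at (389,244). The board is at the right, with the square offcut outermost. The arm was still settling when this was taken, so I'll take it again.

Run:
```python
from h import *
s=get_state(); b,d=read_camera('wrist'); P=wcloud(s,d); print(s['tcp_pos'])
def rect(m,n):
    k=cv2.morphologyEx(m.astype(np.uint8),cv2.MORPH_OPEN,np.ones((3,3))).astype(np.uint8)
    _,L,st,_=cv2.connectedComponentsWithStats(k); i=1+st[1:,4].argmax(); Q=P[L==i]
    r=cv2.minAreaRect(Q[:,:2].astype(np.float32)*1000)
    print(n,len(Q),np.round(r[0],1),np.round(r[1],1),round(r[2],1),'z',np.median(Q[:,2]).round(4),Q[:,:2].mean(0).round(4)); return Q
Z=P[...,2]; roi=np.zeros(Z.shape,bool); roi[125:255,205:440]=1
rect(roi&(Z>.025)&(Z<.06),'tester')
for n,c in [('p1',393),('p2',326)]:
    r=np.zeros(Z.shape,bool); r[145:243,c-26:c+27]=1
    rect(r&(abs(Z-.035)<.004),n)
Q=rect(roi&(Z>.078)&(Z<.1),'dialbar')
for n,x in [('round',534),('pointed',567),('square',597)]:
    r=np.zeros(Z.shape,bool); r[155:245,x-14:x+15]=1
    rect(r&(Z>.032)&(Z<.046),n)
m=(roi&(Z>.078)&(Z<.1)&(b.min(-1)>120)); Wp=P[m]; print('white',len(Wp),Wp.mean(0))
cv2.imwrite('pics/dial.png',cv2.resize(b[140:260,200:440],(800,400),interpolation=cv2.INTER_CUBIC))
```

```text
[ 0.49835058 -0.19756091  0.25215245]
tester 22602 [ 526.4 -203. ] [270.3 151.5] 83.6 z 0.0442 [ 0.5234 -0.1994]
p1 3052 [ 537.5 -110.6] [ 52.3 110.2] 84.0 z 0.035 [ 0.5359 -0.1102]
p2 3316 [ 527.8 -198.1] [ 53.  109.4] 84.0 z 0.035 [ 0.5262 -0.1977]
dialbar 500 [ 497.2 -282.8] [46.2 14.9] 17.8 z 0.0872 [ 0.4958 -0.2819]
round 876 [584.1 131.3] [89.5 35.7] 12.6 z 0.0377 [0.5825 0.1291]
pointed 615 [568.7 213. ] [85.6 35.2] 12.2 z 0.0377 [0.5678 0.2113]
square 593 [555.8 298.5] [90.3 38.2] 1.7 z 0.0377 [0.5556 0.2957]
white 60 [ 0.51050658 -0.27855518  0.0876298 ]
```

View pics/dial.png

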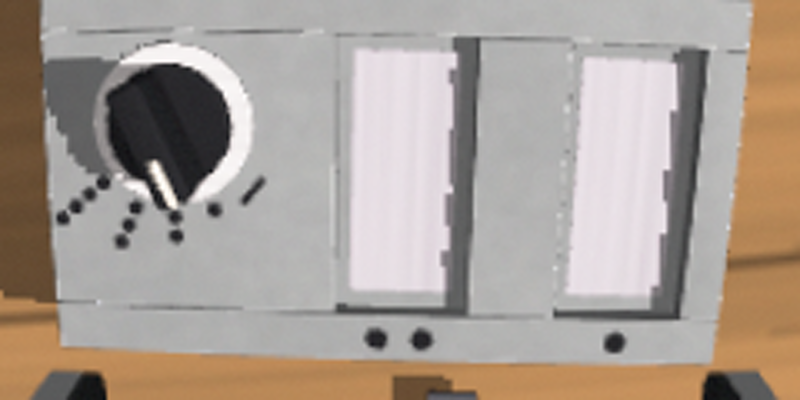

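Measured: tester yaw −6.2°, p1 (0.537,−0.111), p2 (0.528,−0.198). The dial bar lies at +17.8° in the world, so it stands at one dot and needs about 49° clockwise. Next I move over the square offcut.

Call:
arm_command(
  moves=[1,0,0,0,0,0,-0.15,1,-12,60,0,0,0,0,1,-12,60,0,0,0,0,1,-12,60,0,0,0,0,1,-12,60,10,0,0,0,1,-12,60,20,0,0,0,1,-12,60,30,0,0,0,1,-12,60,40,0,0,0],
)

```text
clock: 4.47
tcp_pos: [0.5503, 0.2062, 0.1609]
orientation: [0.001, -0.031, 1.0, -0.0]
wrist_force: [0.8, 0.9, -0.1]
finger_gap: 0.0856
grip_force: 0.0
```

Call:
arm_command(
  moves=[1,-9,60,0,0,0,0,1,0,10,0,0,0,0,1,0,0,0,0,0,0,1,0,0,0,0,0,0],
)

```text
clock: 4.97
tcp_pos: [0.5543, 0.2737, 0.1614]
orientation: [0.0, -0.03, 1.0, -0.0]
wrist_force: [-0.4, -0.0, -0.4]
finger_gap: 0.0851
grip_force: 0.0
```

```bash
cat > near.py <<'E'
from h import *
import sys
name,hint=sys.argv[1],np.array([float(sys.argv[2]),float(sys.argv[3])])
s=get_state(); b,d=read_camera('wrist'); P=wcloud(s,d); Z=P[...,2]
m=(np.hypot(*(P[...,:2]-hint).transpose(2,0,1))<.055)&(abs(Z-.038)<.003)&(d>0)
k=cv2.morphologyEx(m.astype(np.uint8),cv2.MORPH_OPEN,np.ones((3,3)))
_,L,st,_=cv2.connectedComponentsWithStats(k); i=1+st[1:,4].argmax(); Q=P[L==i]
r=cv2.minAreaRect(Q[:,:2].astype(np.float32)*1000)
print(name,len(Q),np.round(r[0],1),np.round(r[1],1),round(r[2],1),'z',np.median(Q[:,2]).round(4))
a=r[2] if r[1][0]>r[1][1] else r[2]-90
plan([r[0][0]/1000,r[0][1]/1000,.024],np.radians(180+a))
cv2.imwrite(f'pics/{name}.png',b)
E
python3 near.py square .557 .298
```

```text
square 2998 [557.  299.2] [90.1 34.9] 3.2 z 0.0377
clock 5.025 tcp [0.5544 0.2736 0.1614] yaw -176.6 tilt 0.03 turn 0.005 shift [ -4.1  25.4 137.4]
```

View pics/square.png

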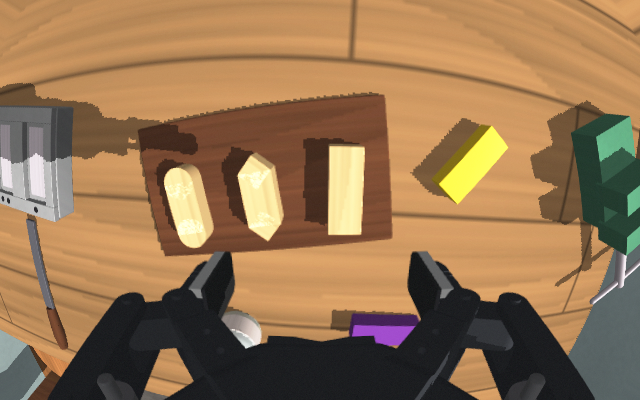

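The close view confirms the choice: the plain pale block at (347,190). The pointed one is at (260,198), the round one at (189,207), yellow at (467,163) and purple at (385,325). Now I descend and grip.

Call:
arm_command(
  moves=[1,-4,25,0,0,0,0,1,0,0,50,0,0,0,1,0,0,50,0,0,0,1,0,0,25,0,0,0,1,0,0,13,0,0,0,1,0,0,0,0,0,0,1,0,0,0,0,0,0],
  newtons=25,
)

```text
clock: 5.9
tcp_pos: [0.5578, 0.3005, 0.0246]
orientation: [0.001, -0.031, 1.0, 0.0]
wrist_force: [0.2, 0.2, -0.1]
finger_gap: 0.0854
grip_force: 0.0
```

Call:
arm_command(
  moves=[-1,0,0,0,0,0,0,-1,0,0,0,0,0,0,-1,0,0,0,0,0,0,-1,0,0,0,0,0,0,-1,0,0,0,0,0,0,-1,0,0,0,0,0,0],
)

```text
clock: 6.65
tcp_pos: [0.5564, 0.3005, 0.0228]
orientation: [-0.0, -0.031, 1.0, -0.0]
wrist_force: [-0.9, 0.1, -0.3]
finger_gap: -0.0001
grip_force: 0.0
```

```bash
python3 near.py sq2 .557 .298
```

```text
sq2 5283 [541.6 298.3] [59.6 34.1] 3.0 z 0.0376
clock 6.7 tcp [0.5564 0.3004 0.0228] yaw -176.4 tilt 0.01 turn 0.009 shift [14.9 -1.3 -1.2]
```

View pics/sq2.png

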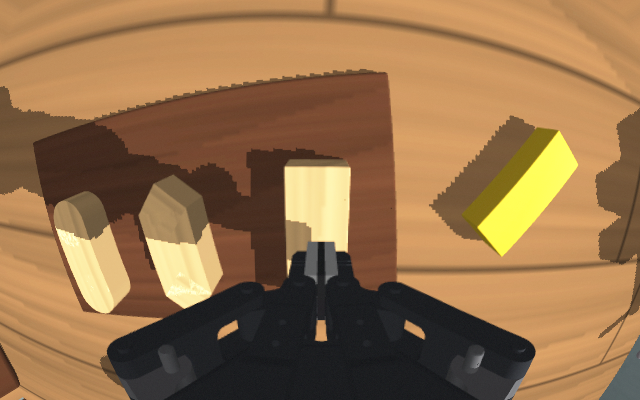

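Run:
```python
from h import *
s=get_state(); b,d=read_camera('wrist'); P=wcloud(s,d); print(s['tcp_pos'],s['finger_gap'],s['wrist_force'],s['joint_pos'])
for u,v in [(322,238),(322,246),(322,260),(308,248),(335,248),(315,300),(322,225),(300,265),(345,265),(322,170),(322,163),(322,161)]: print(u,v,P[v,u].round(4))
b2,d2=read_camera('scene'); Q=cloud('scene',d2)
c=camera_info('scene'); f=200/np.tan(np.radians(c['fovy'])/2)
p=rot(c['orientation']).T@(np.array([.557,.3,.04])-c['eye']); u,v=int(c['cx']+f*p[0]/p[2]),int(c['cy']+f*p[1]/p[2]); print(u,v)
cv2.imwrite('pics/sc.png',cv2.resize(b2[v-50:v+50,max(0,u-65):u+65],(780,600),interpolation=cv2.INTER_CUBIC))
```

```text
[0.5564074  0.30043882 0.02283831] 0.00038122423098044717 [ 0.7040495  -0.22552881 -0.14321414] [ 3.68312936e-01  5.26816246e-01 -8.76586830e-02  9.56488228e-01
 -1.21641426e-04  3.06100317e-01]
322 238 [0.5515 0.302  0.0371]
322 246 [0.5463 0.3015 0.0591]
322 260 [0.5463 0.3015 0.0739]
308 248 [0.5471 0.295  0.0607]
335 248 [0.546  0.3075 0.0612]
315 300 [0.5512 0.2991 0.0973]
322 225 [0.5436 0.3014 0.0381]
300 265 [0.5504 0.2921 0.0719]
345 265 [0.5498 0.3119 0.0707]
322 170 [0.5141 0.2995 0.0381]
322 163 [0.5122 0.2994 0.0278]
322 161 [0.5123 0.2995 0.0193]
408 220
```

View pics/sc.png

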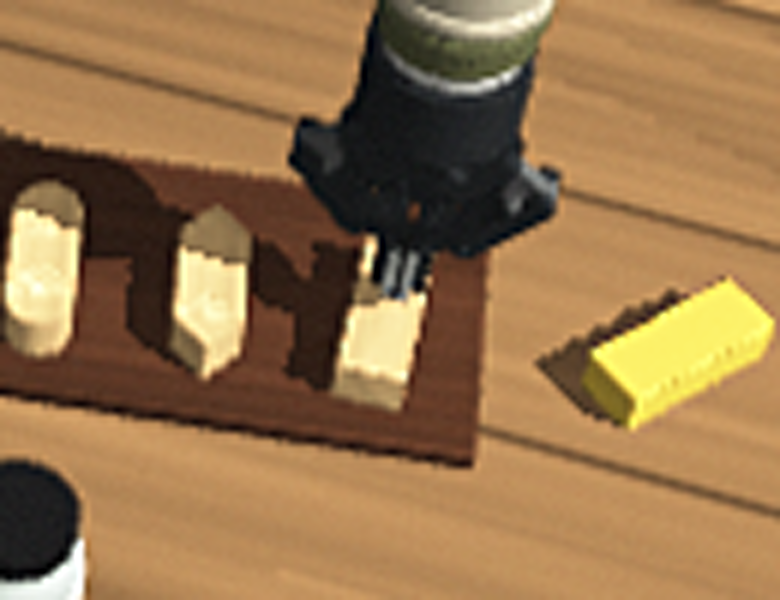

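The shut fingers at (322,245) hover over the block. The tips appear to sit about 29 mm behind the reported TCP. I'll raise the arm and measure the true tip offset, both shut and part-open.

Call:
arm_command(
  moves=[-1,0,0,-50,0,0,0,-1,0,0,-50,0,0,0,-1,0,0,0,0,0,0,-1,0,0,0,0,0,0,-1,0,0,0,0,0,0],
)

```text
clock: 7.42
tcp_pos: [0.5553, 0.3, 0.1211]
orientation: [-0.001, -0.031, 1.0, -0.001]
wrist_force: [-0.7, -0.4, -0.3]
finger_gap: -0.0002
grip_force: 0.0
```

```bash
cat > tips.py <<'E'
from h import *
s=get_state(); M=rot(s['orientation'])
for n in ['scene','wrist','top']:
    b,d=read_camera(n); P=wcloud(s,d) if n=='wrist' else cloud(n,d)
    T=(P-s['tcp_pos'])@M; m=(d>0)&(abs(T[...,0])<.03)&(abs(T[...,1])<.06)&(T[...,2]<.02)&(T[...,2]>-.12)
    Q=T[m]; print(n,len(Q),'gap',s['finger_gap'],'tcp',s['tcp_pos'].round(4),'tool z front pts',(np.sort(Q[:,2])[::-1][[0,3,10,30,60]]*1000).round(1) if len(Q)>60 else '')
    F=Q[Q[:,2]>np.sort(Q[:,2])[::-1][min(30,len(Q)-1)]] if len(Q) else Q
    if len(F): print('   front x,y range',(F.min(0)*1000).round(1),(F.max(0)*1000).round(1))
E
python3 tips.py
```

```text
scene 537 gap -0.00018040369080375194 tcp [0.5553 0.3    0.1211] tool z front pts [-31.6 -34.9 -37.4 -47.5 -58.8]
   front x,y range [-13.2 -12.5 -47.2] [ -1.8  12.3 -31.6]
wrist 33057 gap -0.00018040369080375194 tcp [0.5553 0.3    0.1211] tool z front pts [-30.9 -31.2 -31.8 -32.9 -33.9]
   front x,y range [  5.2  -7.5 -32.9] [ 10.5   7.6 -30.9]
top 150 gap -0.00018040369080375194 tcp [0.5553 0.3    0.1211] tool z front pts [-32.8 -38.1 -41.8 -81.6 -95.9]
   front x,y range [  2.2 -29.2 -81.6] [ 10.7   5.8 -32.8]
```

Call:
arm_command(
  moves=[0.1,0,0,0,0,0,0,0.1,0,0,0,0,0,0,0.1,0,0,0,0,0,0,0.1,0,0,0,0,0,0,0.1,0,0,0,0,0,0],
)

```text
clock: 8.2
tcp_pos: [0.5565, 0.3005, 0.123]
orientation: [0.0, -0.031, 1.0, -0.0]
wrist_force: [-0.1, 0.1, 0.1]
finger_gap: 0.0469
grip_force: 0.0
```

```bash
python3 tips.py
```

```text
scene 466 gap 0.0469308140056797 tcp [0.5565 0.3005 0.123 ] tool z front pts [-32.8 -36.2 -40.8 -48.1 -59.1]
   front x,y range [-12.4 -37.6 -47.8] [  3.9  35.8 -32.8]
wrist 30009 gap 0.0469308140056797 tcp [0.5565 0.3005 0.123 ] tool z front pts [-28.9 -29.4 -30.1 -31.  -31.7]
   front x,y range [ -9.7 -22.7 -31. ] [  7.6  25.  -28.9]
top 122 gap 0.0469308140056797 tcp [0.5565 0.3005 0.123 ] tool z front pts [-32.7 -37.1 -54.  -81.3 -92.4]
   front x,y range [ -4.7 -38.3 -80.5] [ 11.5 -25.7 -32.7]
```

All three cameras agree that the real fingertips sit about 30 mm behind the reported TCP. I'll correct for that and grip again with the TCP at about −5 mm.

Call:
arm_command(
  moves=[0.6,0,-1,0,0,0,0,0.6,0,0,40,0,0,0,0.6,0,0,40,0,0,0,0.6,0,0,25,0,0,0,0.6,0,0,15,0,0,0,0.6,0,0,8,0,0,0,0.6,0,0,0,0,0,0,0.6,0,0,0,0,0,0],
)

```text
clock: 9.35
tcp_pos: [0.5574, 0.2998, -0.0039]
orientation: [0.001, -0.031, 1.0, 0.0]
wrist_force: [0.0, 0.9, 0.7]
finger_gap: 0.0682
grip_force: 0.0
```

Call:
arm_command(
  moves=[-1,0,0,0,0,0,0,-1,0,0,0,0,0,0,-1,0,0,0,0,0,0,-1,0,0,0,0,0,0,-1,0,0,0,0,0,0],
  newtons=25,
)

```text
clock: 9.98
tcp_pos: [0.5571, 0.2997, -0.0043]
orientation: [0.001, -0.031, 1.0, 0.0]
wrist_force: [0.5, -0.9, 6.5]
finger_gap: 0.0334
grip_force: 26.4
```

Call:
arm_command(
  moves=[-1,0,0,-10,0,0,0,-1,0,0,-35,0,0,0.08,-1,0,0,-45,0,0,0.1,-1,0,0,-35,0,0,0,-1,0,0,0,0,0,0],
)

```text
clock: 10.6
tcp_pos: [0.5585, 0.3003, 0.1236]
orientation: [0.003, 0.059, 0.998, 0.001]
wrist_force: [-0.7, 0.7, -0.5]
finger_gap: 0.0336
grip_force: 25.8
```

Run:
```python
from h import *
print(get_state()['finger_gap']); plan([.537,-.111,.1],np.radians(173.8))
```

```text
0.03362165243469304
clock 10.6 tcp [0.5585 0.3003 0.1236] yaw 173.3 tilt 0.35 turn -0.009 shift [ -23.  -411.3   23.6]
```

Call:
arm_command(
  moves=[-1,-3,-52,0,0,0,-0.009,-1,-3,-52,0,0,0,0,-1,-3,-52,0,0,0,0,-1,-3,-52,0,0,0,0,-1,-3,-52,0,0,0,0,-1,-3,-52,0,0,0,0,-1,-3,-52,0,0,0,0,-1,-2,-47,10,0,0,0],
)

```text
clock: 11.6
tcp_pos: [0.5337, -0.1133, 0.1092]
orientation: [-0.0, 0.055, 0.999, 0.0]
wrist_force: [0.7, 0.1, -0.3]
finger_gap: 0.0329
grip_force: 25.8
```

Call:
arm_command(
  moves=[-1,0,0,10,0,0,0,-1,0,0,0,0,0,0,-1,0,0,0,0,0,0],
)

```text
clock: 11.98
tcp_pos: [0.534, -0.1103, 0.0996]
orientation: [-0.001, 0.054, 0.999, 0.0]
wrist_force: [0.2, 1.0, -0.6]
finger_gap: 0.0333
grip_force: 25.8
```

```bash
cat > place.py <<'E'
from h import *
import sys
s=get_state(); b,d=read_camera('wrist'); P=wcloud(s,d); M=rot(s['orientation']); T=(P-s['tcp_pos'])@M
print('offcut front end in tool x (mm):',end=' ')
m=(abs(T[...,1])<.012)&(abs(T[...,2]+.042)<.006)&(T[...,0]>.02)&(T[...,0]<.08)
print((np.percentile(T[m][:,0],[50,95,99])*1000).round(1),m.sum()) if m.sum() else print('none')
plan([float(sys.argv[1]),float(sys.argv[2]),.0187],np.radians(173.8))
cv2.imwrite('pics/%s.png'%sys.argv[3],b)
E
python3 place.py .537 -.111 pl1
```

```text
offcut front end in tool x (mm): [33.5 44.6 45. ] 3229
clock 12.025 tcp [ 0.5343 -0.1103  0.1   ] yaw 173.9 tilt 0.02 turn 0.001 shift [-2.8 -0.4 81.3]
```

View pics/pl1.png

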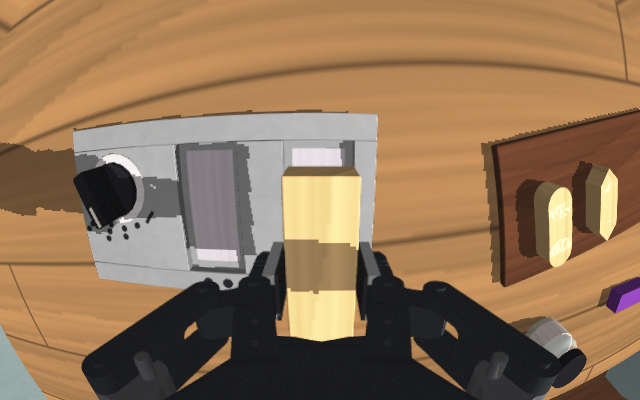

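The offcut is held centred and level (320,250), with pocket one below it at (320,155). Lowering it gently.

Call:
arm_command(
  moves=[-1,-3,0,25,0,0,0,-1,0,0,25,0,0,0,-1,0,0,15,0,0,0,-1,0,0,8,0,0,0,-1,0,0,3,0,0,0,-1,0,0,2,0,0,0,-1,0,0,2,0,0,0,-1,0,0,0.5,0,0,0],
)

```text
clock: 13.02
tcp_pos: [0.5374, -0.112, 0.0197]
orientation: [0.0, 0.054, 0.999, -0.0]
wrist_force: [0.5, 0.8, -0.0]
finger_gap: 0.0333
grip_force: 25.8
```

Call:
arm_command(
  moves=[-1,0,0,0,0,0,0,-1,0,0,0,0,0,0],
)

```text
clock: 13.28
tcp_pos: [0.5373, -0.1119, 0.0196]
orientation: [0.0, 0.054, 0.999, -0.0]
wrist_force: [-0.3, -0.2, -1.3]
finger_gap: 0.0335
grip_force: 25.8
```

Call:
arm_command(
  moves=[-1,0,0,1,0,0,0,-1,0,0,0,0,0,0,0.1,0,0,0,0,0,0,0.1,0,0,0,0,0,0,0.1,0,0,0,0,0,0,0.1,0,0,-5,0,0,0,0.1,0,0,-35,0,0,0,0.1,0,0,-50,0,0,0],
)

```text
clock: 14.28
tcp_pos: [0.536, -0.1114, 0.1083]
orientation: [-0.002, 0.054, 0.999, 0.0]
wrist_force: [0.5, -0.7, -0.0]
finger_gap: 0.0469
grip_force: 0.0
```

```bash
cat > chk.py <<'E'
from h import *
import sys
b,d=read_camera('top'); P=cloud('top',d)
for n,x,y in [('p1',.537,-.111),('p2',.528,-.198)]:
    m=(abs(P[...,0]-x)<.06)&(abs(P[...,1]-y)<.035)&(abs(P[...,2]-.061)<.008)
    if m.sum()>30:
        k=cv2.morphologyEx(m.astype(np.uint8),cv2.MORPH_OPEN,np.ones((2,2)))>0; Q=P[k]; r=cv2.minAreaRect(Q[:,:2].astype(np.float32)*1000); print(n,m.sum(),np.round(r[0],1),np.round(r[1],1),round(r[2],1),'z',np.median(Q[:,2]))
E
python3 chk.py; python3 -c "
from h import *
plan([.585,.131,.11],np.radians(192.8))"
```

```text
p1 298 [528.  -37.3] [ 93.  193.8] 6.5 z 0.06092639358917129
clock 14.325 tcp [ 0.5402 -0.1129  0.1163] yaw 173.8 tilt 0.48 turn -0.332 shift [-97.7 227.9   6.3]
```

Call:
arm_command(
  moves=[0.6,0,0,-10,0,0,-0.17,0.6,0,0,-10,0,0,-0.16,0.6,-22,50,0,0,0,0,0.6,-22,50,0,0,0,0,0.6,-22,50,0,0,0,0,0.6,-22,50,0,0,0,0,0.6,-8,20,0,0,0,0,0.6,0,0,0,0,0,0],
)

```text
clock: 15.32
tcp_pos: [0.5827, 0.125, 0.1284]
orientation: [0.0, -0.112, 0.994, -0.0]
wrist_force: [0.2, 0.1, -0.3]
finger_gap: 0.0686
grip_force: 0.0
```

Call:
arm_command(
  moves=[0.6,0,0,0,0,0,0,0.6,0,0,0,0,0,0],
)

```text
clock: 15.58
tcp_pos: [0.5826, 0.1223, 0.1285]
orientation: [-0.0, -0.109, 0.994, -0.0]
wrist_force: [0.0, 0.1, 0.2]
finger_gap: 0.0684
grip_force: 0.0
```

```bash
python3 near.py round .585 .131; python3 chk.py
```

```text
round 3486 [584.8 131.5] [89.  33.8] 12.2 z 0.0377
clock 15.625 tcp [0.5826 0.1224 0.1285] yaw -167.4 tilt 0.02 turn 0.007 shift [ -4.    8.4 104.5]
p1 568 [528.6 -42.8] [ 93.  204.9] 6.5 z 0.06115862844647657
```

View pics/round.png

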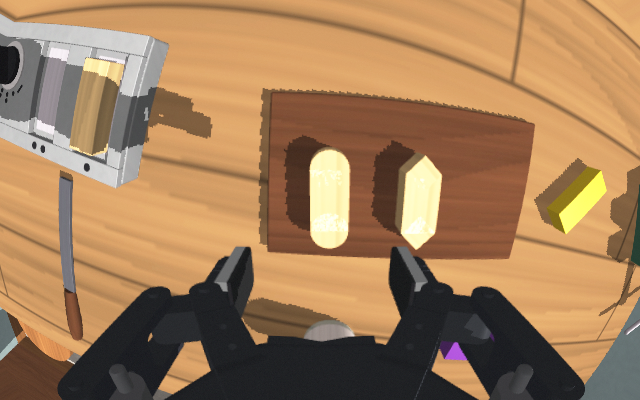

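The square block lies in pocket one at (97,105). The round-ended offcut is centred ahead at (329,200), with the pointed one beside it at (418,203). Gripping the round one.

Call:
arm_command(
  moves=[0.6,-4,8,0,0,0,0.007,0.6,0,0,45,0,0,0,0.6,0,0,40,0,0,0,0.6,0,0,25,0,0,0,0.6,0,0,15,0,0,0,0.6,0,0,8,0,0,0,0.6,0,0,0,0,0,0,0.6,0,0,0,0,0,0],
)

```text
clock: 16.68
tcp_pos: [0.5858, 0.1326, -0.0035]
orientation: [0.001, -0.107, 0.994, -0.0]
wrist_force: [1.0, 0.3, 0.8]
finger_gap: 0.0685
grip_force: 0.0
```

Call:
arm_command(
  moves=[-1,0,0,0,0,0,0,-1,0,0,0,0,0,0,-1,0,0,0,0,0,0,-1,0,0,0,0,0,0,-1,0,0,0,0,0,0],
  newtons=25,
)

```text
clock: 17.3
tcp_pos: [0.5855, 0.1325, -0.0038]
orientation: [0.001, -0.107, 0.994, -0.0]
wrist_force: [0.4, -0.6, 5.2]
finger_gap: 0.0336
grip_force: 26.4
```

Call:
arm_command(
  moves=[-1,0,0,-10,0,0,0,-1,0,0,-35,0,0,0.17,-1,0,0,-45,0,0,0.15,-1,0,0,-35,0,0,0,-1,0,0,0,0,0,0,-1,0,0,0,0,0,0],
)

```text
clock: 18.05
tcp_pos: [0.5842, 0.1325, 0.1197]
orientation: [-0.001, 0.053, 0.999, -0.0]
wrist_force: [-0.2, -0.1, -0.0]
finger_gap: 0.0334
grip_force: 25.7
```

Run:
```python
from h import *
print(get_state()['finger_gap']); plan([.528,-.198,.1],np.radians(173.8))
```

```text
0.033413424860376094
clock 18.05 tcp [0.5842 0.1325 0.1197] yaw 173.9 tilt 0.07 turn 0.002 shift [  20.2 -334.6   19.7]
```

Call:
arm_command(
  moves=[-1,3,-48,0,0,0,0,-1,3,-48,0,0,0,0,-1,3,-48,0,0,0,0,-1,3,-48,0,0,0,0,-1,3,-48,0,0,0,0,-1,3,-48,0,0,0,0,-1,2,-46,0,0,0,0,-1,0,0,10,0,0,0],
)

```text
clock: 19.05
tcp_pos: [0.5287, -0.2004, 0.109]
orientation: [-0.001, 0.055, 0.998, -0.0]
wrist_force: [-0.4, -0.5, -1.4]
finger_gap: 0.0334
grip_force: 25.7
```

Call:
arm_command(
  moves=[-1,0,0,10,0,0,0,-1,0,0,0,0,0,0,-1,0,0,0,0,0,0],
)

```text
clock: 19.42
tcp_pos: [0.5297, -0.1963, 0.1002]
orientation: [-0.0, 0.052, 0.999, 0.0]
wrist_force: [-0.2, -0.9, -0.2]
finger_gap: 0.0335
grip_force: 25.7
```

```bash
python3 place.py .528 -.198 pl2
```

```text
offcut front end in tool x (mm): [33.  44.2 45.4] 3075
clock 19.475 tcp [ 0.53   -0.1966  0.1006] yaw 174.0 tilt 0.01 turn 0.004 shift [ 1.8 -1.6 81.9]
```

Call:
arm_command(
  moves=[-1,2,-1.5,25,0,0,0.004,-1,0,0,25,0,0,0,-1,0,0,15,0,0,0,-1,0,0,8,0,0,0,-1,0,0,4,0,0,0,-1,0,0,2,0,0,0,-1,0,0,2,0,0,0,-1,0,0,0,0,0,0],
)

```text
clock: 20.48
tcp_pos: [0.5276, -0.1989, 0.0197]
orientation: [0.0, 0.055, 0.998, -0.0]
wrist_force: [0.0, -0.9, -1.6]
finger_gap: 0.0333
grip_force: 25.7
```

Call:
arm_command(
  moves=[-1,0,0,0.5,0,0,0,-1,0,0,0,0,0,0,0.1,0,0,0,0,0,0,0.1,0,0,0,0,0,0,0.1,0,0,0,0,0,0,0.1,0,0,-5,0,0,0,0.1,0,0,-35,0,0,0,0.1,0,0,-45,0,0,0],
)

```text
clock: 21.48
tcp_pos: [0.5265, -0.1983, 0.1041]
orientation: [-0.001, 0.055, 0.998, 0.001]
wrist_force: [0.4, -0.4, 0.1]
finger_gap: 0.047
grip_force: 0.0
```

```bash
python3 chk.py; python3 -c "
from h import *
plan([.4975,-.2835,.1],np.radians(197.8-180)+np.pi)"
```

```text
p1 567 [528.5 -42.3] [ 92.8 203.8] 6.5 z 0.061066260498412905
p2 307 [520.6 -84.1] [ 86.3 280.1] 2.7 z 0.06104221546118588
clock 21.525 tcp [ 0.5302 -0.2002  0.1113] yaw 173.7 tilt 0.45 turn -0.42 shift [ 56.6 -69.3  11.3]
```

Call:
arm_command(
  moves=[0.1,0,0,0,0,0,-0.14,0.1,0,0,0,0,0,-0.14,0.1,0,0,0,0,0,-0.14,0.1,28,-35,0,0,0,0,0.1,28,-34,0,0,0,0,0.1,0,0,0,0,0,0,0.1,0,0,0,0,0,0],
)

```text
clock: 22.4
tcp_pos: [0.4952, -0.2814, 0.104]
orientation: [0.0, -0.154, 0.988, 0.0]
wrist_force: [0.3, 0.7, -1.1]
finger_gap: 0.0471
grip_force: 0.0
```

Run:
```python
from h import *
s=get_state(); b,d=read_camera('wrist'); P=wcloud(s,d); Z=P[...,2]
m=(np.hypot(P[...,0]-.4975,P[...,1]+.283)<.03)&(abs(Z-.088)<.004)&(d>0)
k=cv2.morphologyEx(m.astype(np.uint8),cv2.MORPH_OPEN,np.ones((3,3)))>0
Q=P[k]; r=cv2.minAreaRect(Q[:,:2].astype(np.float32)*1000); print(len(Q),r); plan([r[0][0]/1e3,r[0][1]/1e3,.034],np.radians(197.8))
cv2.imwrite('pics/d2.png',b)
```

```text
1402 ((496.7076110839844, -283.64129638671875), (45.788753509521484, 13.91693115234375), 18.152339935302734)
clock 22.45 tcp [ 0.4953 -0.2809  0.104 ] yaw -162.2 tilt 0.02 turn -0.0 shift [-0.5 -3.  70. ]
```

View pics/d2.png

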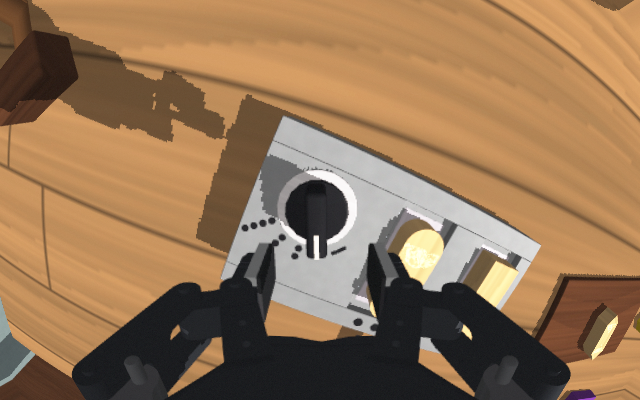

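Both offcuts lie in their pockets. The dial bar at (316,225) is aligned with the tool and points at the one-dot mark, beside the short bar mark at (338,250). Now I grip and turn it 50° clockwise.

Call:
arm_command(
  moves=[0.1,-0.5,-3,0,0,0,0,0.1,0,0,30,0,0,0,0.1,0,0,25,0,0,0,0.1,0,0,15,0,0,0,0.1,0,0,0,0,0,0,-1,0,0,0,0,0,0,-1,0,0,0,0,0,0,-1,0,0,0,0,0,0],
  newtons=40,
)

```text
clock: 23.45
tcp_pos: [0.4973, -0.2843, 0.0352]
orientation: [0.001, -0.155, 0.988, -0.0]
wrist_force: [0.2, 2.2, 5.5]
finger_gap: 0.0135
grip_force: 41.1
```

Call:
arm_command(
  moves=[-1,0,0,0,0,0,0,-1,0,0,0,0,0,0,-1,0,0,0,0,0,0],
)

```text
clock: 23.82
tcp_pos: [0.4973, -0.2843, 0.0352]
orientation: [0.001, -0.155, 0.988, -0.0]
wrist_force: [0.1, 3.7, 6.7]
finger_gap: 0.0131
grip_force: 41.1
```

Call:
arm_command(
  moves=[-1,0,0,0,0,0,0.125,-1,0,0,0,0,0,0.125,-1,0,0,0,0,0,0.125,-1,0,0,0,0,0,0.125,-1,0,0,0,0,0,0.125,-1,0,0,0,0,0,0.125,-1,0,0,0,0,0,0.125,-1,0,0,0,0,0,0],
)

```text
clock: 24.82
tcp_pos: [0.4972, -0.2851, 0.0353]
orientation: [0.001, 0.279, 0.96, -0.001]
wrist_force: [-1.1, 1.3, 5.2]
finger_gap: 0.0131
grip_force: 41.1
```

```bash
python3 -c "
from h import *
plan([.4973,-.2843,.035],np.radians(148.8)); print(get_state()['ft_torque'],get_state()['wrist_force'])"
```

```text
clock 24.825 tcp [ 0.4972 -0.2851  0.0353] yaw 147.6 tilt 0.14 turn -0.021 shift [0.3 0.7 0.3]
[0.14213483 0.3228797  0.1313707 ] [-1.0787092   1.2648878   5.15263696]
```

Released at about 1.32 rad; now open, lift and check.

Call:
arm_command(
  moves=[-0.2,0,0,0,0,0,0,-0.2,0,0,0,0,0,0,-0.2,0,0,0,0,0,0,-0.2,0,0,-15,0,0,0,-0.2,0,0,-40,0,0,0,-0.2,0,0,-50,0,0,0,-0.2,0,0,0,0,0,0,-0.2,0,0,0,0,0,0],
)

```text
clock: 25.82
tcp_pos: [0.4967, -0.2844, 0.1396]
orientation: [0.0, 0.279, 0.96, -0.0]
wrist_force: [0.4, 0.3, -0.5]
finger_gap: 0.0345
grip_force: 0.0
```

```bash
python3 - <<'E'
from h import *
s=get_state(); b,d=read_camera('wrist'); P=wcloud(s,d); Z=P[...,2]; print(s['tcp_pos'],s['finger_gap'],s['wrist_force'])
def rect(n,x,y,rad,z,t):
    m=(np.hypot(P[...,0]-x,P[...,1]-y)<rad)&(abs(Z-z)<t)&(d>0)
    k=cv2.morphologyEx(m.astype(np.uint8),cv2.MORPH_OPEN,np.ones((3,3)))
    _,L,st,_=cv2.connectedComponentsWithStats(k); i=1+st[1:,4].argmax(); Q=P[L==i]
    r=cv2.minAreaRect(Q[:,:2].astype(np.float32)*1000); print(n,len(Q),np.round(r[0],1),np.round(r[1],1),round(r[2],1),np.median(Q[:,2]).round(4)); return L==i
m=rect('dial',.497,-.284,.03,.088,.004)
W=P[m&(b.min(-1)>110)]; print('white',len(W),W.mean(0))
rect('p1',.537,-.111,.05,.061,.005); rect('p2',.528,-.198,.05,.061,.005)
E
python3 chk.py
```

```text
[ 0.49673984 -0.2843936   0.13958802] 0.03449699260557874 [ 0.38741717  0.30625258 -0.53849007]
dial 1052 [ 496.6 -283.4] [13.9 45.1] 58.2 0.0873
white 126 [ 0.50844683 -0.29009108  0.08806239]
p1 3050 [ 537.2 -110.5] [36.1 90.4] 83.6 0.0607
p2 3591 [ 526.9 -197.6] [35.2 90.5] 83.5 0.0607
p1 570 [528.6 -42.3] [ 93.  203.8] 6.5 z 0.06094274978578745
p2 547 [520.9 -87.2] [ 86.7 286.3] 2.7 z 0.061085311627706806
```

```bash
python3 -c "
from workcell import hand_in
print(hand_in())"
```

```text
the job is handed in; nothing more can be done
None
```

I handed the job in: the square-ended offcut lies flat in the one-dot pocket, the round-ended one in the two-dot pocket, and the dial measured within about 1° of three dots; the hand-in returned no verdict.

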